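Close the carton layer on the shipping tray

TASK

Finish the layer of kit cartons on the grey shipping tray: add the three waiting cartons to the one already there so that the four make the pinwheel printed on the deck, each lying flat on the deck with its label face up and pushed right home into its own corner, one end and one long side against the blue lip, so that the middle well stays open for the cold brick. One carton still stands on end and has to be laid over; there is glass inside, so do not drop any or let one topple. Leave everything else on the bench where it is.

Things in the scene. Friction and masses are not known exactly. Their poses are not given: they have to be found in the camera images.
- tray: Shipping tray, 185 mm square, cannot move: grey deck on black skids, ringed by a low blue lip. Origin: centre of its underside; z up, x and y along its sides (x away from the robot at yaw 0). Deck face at z = 18 mm; lip 6 mm above the deck, 7 mm thick, inner faces at x, y = +-85.5 mm. White outlines printed on the deck show the four places, with an open well 61 mm square in the middle.
- place0 (a point): Centre, on the deck face, of the printed place at tray (-30.5, -58) mm for a carton that is home. Length along tray x; one end against the -x lip, long side against the -y lip. Its inner end then stops 6 mm short of the side of the carton in place1 (the same play for each carton and the next round the ring).
- place1 (a point): Centre, on the deck face, of the printed place at tray (58, -30.5) mm. Length along tray y; one end against the -y lip, long side against the +x lip.
- place2 (a point): Centre, on the deck face, of the printed place at tray (30.5, 58) mm, taken by carton_home from the start. Length along tray x; one end against the +x lip, long side against the +y lip.
- place3 (a point): Centre, on the deck face, of the printed place at tray (-58, 30.5) mm. Length along tray y; one end against the +y lip, long side against the -x lip.
- carton_home: White kit carton already home in place2, rigid, 110 x 55 x 40 mm (x, y, z), 0.11 to 0.23 kg. The label face has a pale-blue panel, white sticker and blue band; a blue stripe runs low on the long sides. Origin: centre of the 110 x 55 face behind the label; x along its length, z out of the label face.
- carton_standing: Identical kit carton, 110 x 55 x 40 mm (x, y, z), 0.11 to 0.23 kg, waiting on the bench on its 55 x 40 mm end, 110 mm tall. Origin: centre of the 110 x 55 face behind the label (so 55 mm up now); x along its length (now up), y across its 55 mm width, z out of the label face (now level, roughly to the robot's right).
- carton_flat1: Identical kit carton, 110 x 55 x 40 mm (x, y, z), 0.11 to 0.23 kg, waiting flat on the bench, label up. Origin: centre of its underside; x along its length, y across its width, z up out of the label face.
- carton_flat2: Identical kit carton, 110 x 55 x 40 mm (x, y, z), 0.11 to 0.23 kg, waiting flat on the bench, label up. Frame as carton_flat1.
- tip_rack: Bystander: red pipette-tip rack, 122 x 80 x 60 mm, origin under its centre.
- bottle_blue: Bystander: small dark bottle with blue cap, 26 mm across, 62 mm tall, origin under its centre.
- bottle_amber: Bystander: small amber bottle with yellow cap, 30 mm across, 60 mm tall, origin under its centre.
- timer: Bystander: flat white bench timer, 68 x 62 x 15 mm, origin under its centre.
- cold_brick: Bystander: blue coolant brick, 56 x 56 x 39 mm, that somebody will later put in the tray's middle well; origin under its centre.
- tube_rack: Bystander: yellow rack of red-capped tubes, 50 x 200 x 88 mm, origin under its centre.
Things that resemble listed ones, but are neither listed nor needed, are in the scene too. What is shaped like the carton_standing but purple is not meant.

How it is judged:
By the outcome, as a careful person would: the job done as asked, in the order asked, and still so for the second after the job is handed in, with the robot touching nothing.
It also fails if it takes over 72 s, if anything falls off the work surface, if the arm or the gripper's body presses on something with over 40 N, if the wrist force passes 120 N, or if a joint passes its speed limit or range.

ROBOT

A 6-joint arm with a two-finger parallel gripper is mounted at the origin on the work surface. World frame = base frame: x ahead of the robot, y to its left, z up, the work surface at z = 0. Lengths are in m, angles in rad, forces in N, time in s.
With the tool pointing down it reaches from about 0.35 to 0.975 m from the base axis. Payload 4.9 kg.
Tool frame: the origin (TCP) lies between the finger pads; the fingertips stand 14 mm ahead of it and the grasp point (between the pads) lies 5 mm behind it (manip.tcp_to_tips is the distance from the TCP to the fingertips, in m); z points along the fingers, y is the line along which they close (so a half turn about z gives the same grasp; the last joint's range is limited). The gripper opens to 85 mm and grips with 20 to 120 N. Pads are 22 mm wide; open, the fingers measure 114 mm over their backs; the gripper's body (76 mm by 85 mm) begins 54 mm behind the grasp point. The pads swing forward as they close: fully open they stand 13 mm farther back than shut.
Start: joints at [-1.346, 0.053, 1.613, -0, 1.476, -0.119], TCP at [0.211, -0.588, 0.245] pointing down, gripper open.
Joint ranges: [-3.01, 3.01], [-1.01, 2.22], [0.06, 2.58], [-1.02, 4.17], [0.09, 2.62], [-3.14, 3.14]. Speed limits (rad/s): [2.57, 2.57, 3.14, 3.14, 3.14, 3.14].

INTERFACE

Orientations are given as a unit quaternion [w, x, y, z].
In Python, from plant import manip gives the robot as it stands.
- The arm moves only by the tool servo_tool, never from a script. Its argument "moves" is a list that holds one entry, the list of rows, each a list of 7 numbers: the shift along the tool's x, y, z in mm, then the turn, a rotation vector about the tool's x, y, z in degrees, then the finger opening in mm, from 0 to 85.4. In form: [[[x, y, z, ax, ay, az, fingers], ...]]. A call has 1 to 12 rows; each row shifts and turns the commanded pose from where the row before left it, along the tool's axes as they then stand; what a row does not reach is not made up. A row lasts 1/8 s, in which the tool goes at most 62.5 mm and 10.7 degrees, less where a joint would pass 70% of its speed; a pose out of reach is approached as far as the arm can. A call with a gripper value outside its range is refused whole. The fingers move at their own pace and stop on an object; the grip force is fixed at half the most. Time passes only in rows, so rows that do not move let the fingers close. It gives the time, the measured TCP pose, the force, the opening and the grip force at its end, in the units of the state.
- manip.state(): the state, without advancing time (a new reading comes with each control period).
- manip.grab_frame(name): name is "scene" or "top" or "wrist"; returns a dict with "image" (480x640x3 uint8, blue, green, red), "mtx" (3x3 intrinsics, pixels), "dist_coeffs" ([k1, k2, p1, p2, k3] as OpenCV has them; the pictures are not rectified), "eye" and "rotation" of the camera in the world. Camera axes: x right, y down, z forward; pixel columns grow to the right and rows downward; lengths in m; the calibration is good to about 2 mm. A picture is of the moment at which its call begins. There is no depth.
- manip.job_done(): hands the job in; it is judged then, once.
The state is a dict: "time": time; "joint_pos": joint angles; "joint_vel": joint speeds; "joint_efforts": joint torques, N m; "tool_pos": TCP position; "tool_rot": TCP orientation; "contact_force": force on the tool from outside, world axes, zero at the start; "ft_torque": the same for the moment, N m; "gripper_width": opening from 0.0 (shut) to 1.0 (fully open); "grasp_force": force on a finger pad.
Only numpy, scipy, OpenCV 4.12 (cv2) and the standard library are available. Lean on these libraries where they do the work, as an engineer would, in place of code of your own. Each camera call takes 0.05 s, during which the arm holds its last target. There are 200 camera calls.

## Working session

There is one attempt and no reset: what is moved stays moved. The work goes in short steps, Python scripts to look and compute and a tool call to move; the robot and the scene stay as the last step left them, time stands still between calls to the robot, and variables do not carry over. Pictures are saved under pics/ and viewed, at most 10 in all, crops included, and the job is handed in when it is done.

Besides the shell and the picture viewer there is one more tool, called after "Emit:" by a JSON object that holds its "method" and its "body". servo_tool: Moves the arm, as the interface text tells. Its arguments: {"type":"object","properties":{"moves":{"type":"array"}},"required":["moves"]}

```bash
ls; mkdir -p pics; python3 - <<'E'
from plant import manip
import cv2,pickle
d={}
for n in("scene","top","wrist"):
    f=manip.grab_frame(n); d[n]=f; cv2.imwrite(f"pics/{n}0.png",f["image"]); print(n,f["eye"],f["mtx"][0][0],f["dist_coeffs"])
pickle.dump(d,open("f0.pkl","wb"))
s=manip.state(); print(s)
E
```

```text
pics
scene [1.12649165 0.70308084 0.89657462] 557.5143332094224 [-0.06330581  0.          0.          0.          0.        ]
top [ 0.38662123 -0.0229201   1.22399947] 436.6061316414682 [-0.01476782  0.          0.          0.          0.        ]
wrist [ 0.27727295 -0.56558751  0.37275487] 420.17518313902434 [-0.03601179  0.          0.          0.          0.        ]
{'time': 0.15, 'joint_pos': array([-1.34601070e+00,  5.32142441e-02,  1.61398064e+00,  1.40334462e-05,
        1.47602961e+00, -1.18967596e-01]), 'joint_vel': array([ 0.00056973, -0.00359608, -0.00366267, -0.0017348 , -0.00132016,
        0.00077482]), 'joint_efforts': array([ 5.31921905e-04, -3.94241095e+01, -3.70721626e+01, -6.55493682e-05,
        4.74341810e-03,  1.11523556e-05]), 'tool_pos': array([ 0.21055643, -0.58796348,  0.24433861]), 'tool_rot': array([-8.15150618e-04,  9.85265329e-01,  1.71030893e-01, -3.61746229e-05]), 'contact_force': array([ 0.20937796, -0.04443009, -0.34143124]), 'ft_torque': array([ 0.05529355, -0.00558585,  0.00123337]), 'grasp_force': 0.0, 'gripper_width': 0.9951759830289002}
```

View pics/top0.png

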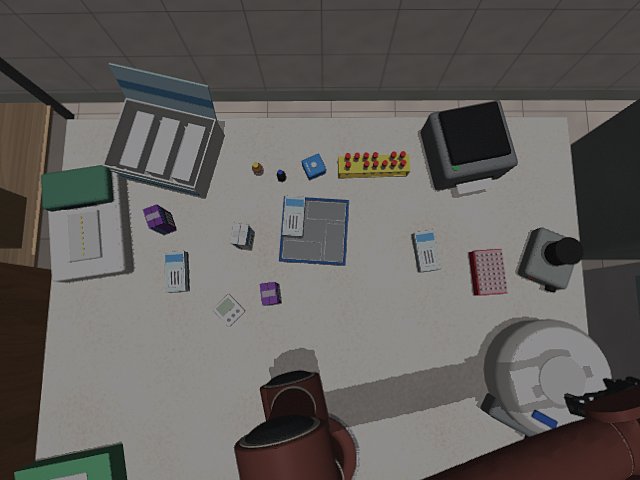

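View pics/scene0.png

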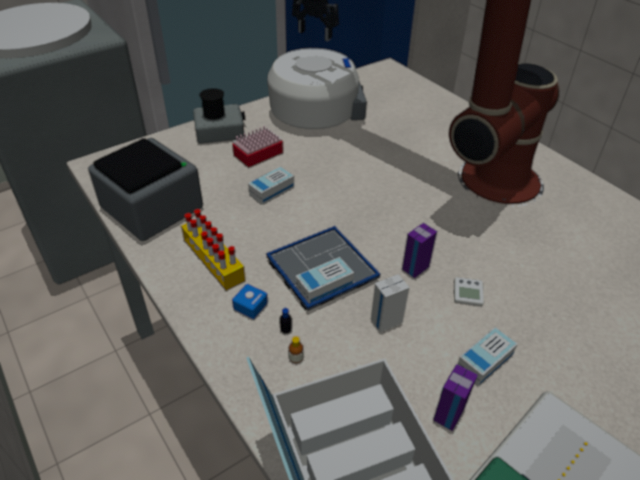

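The top view shows the tray at (314,231) with carton_home at (293,216). The flat cartons are at (427,251) and (176,272). The upright white carton at (241,235) is carton_standing. The upright ones at (270,293) and (158,219) are purple, so they aren't the one meant.

```bash
cat > h.py <<'E'
import numpy as np,cv2,pickle
from scipy.spatial.transform import Rotation as Ro
def ray(f,uv):
    p=cv2.undistortPoints(np.array(uv,float).reshape(-1,1,2),np.array(f["mtx"]),np.array(f["dist_coeffs"])).reshape(-1,2)
    return np.c_[p,np.ones(len(p))]@np.array(f["rotation"]).T
def plane(f,uv,z):
    d=ray(f,uv); e=np.array(f["eye"]); return e+d*((z-e[2])/d[:,2])[:,None]
def proj(f,P):
    R=np.array(f["rotation"]); e=np.array(f["eye"]); 
    r,_=cv2.Rodrigues(R.T); return cv2.projectPoints(np.array(P,float).reshape(-1,1,3),r,-R.T@e,np.array(f["mtx"]),np.array(f["dist_coeffs"]))[0].reshape(-1,2)
def two(f,uv,g,uw):
    a,b=ray(f,uv),ray(g,uw); out=[]
    for p,q in zip(a,b):
        s=np.linalg.lstsq(np.c_[p,-q],np.array(g["eye"])-f["eye"],rcond=None)[0]
        A=f["eye"]+p*s[0];B=g["eye"]+q*s[1]; out.append(np.r_[(A+B)/2,np.linalg.norm(A-B)])
    return np.array(out)
def tool(s):
    w,x,y,z=s["tool_rot"]; return Ro.from_quat([x,y,z,w])
E
python3 - <<'E'
from h import *
np.set_printoptions(precision=4,suppress=True)
d=pickle.load(open("f0.pkl","rb")); t=d["top"]
print(t["rotation"])
print(plane(t,[(427,251),(176,272)],.04),plane(t,[(314,231)],.018),plane(t,[(241,235)],.055),plane(t,[(270,293),(229,310)],.03))
s=__import__("plant").manip.state(); R=tool(s).as_matrix(); print(R); w=d["wrist"]; print("cam in tool",R.T@(w["eye"]-s["tool_pos"]),R.T@w["rotation"])
c=t["image"][190:320,140:300]; cv2.imwrite("pics/c1.png",cv2.resize(c,(800,650))[:600])
E
```

```text
[ 0.0594 -0.7043  0.7055 -0.0527]Traceback (most recent call last):
  File "<stdin>", line 5, in <module>
  File "h.py", line 7, in plane
    d=ray(f,uv); e=np.array(f["eye"]); return e+d*((z-e[2])/d[:,2])[:,None]
  File "h.py", line 5, in ray
    return np.c_[p,np.ones(len(p))]@np.array(f["rotation"]).T
           ~~~~~~~~~~~~~~~~~~~~~~~~^~~~~~~~~~~~~~~~~~~~~~~~~~
ValueError: matmul: Input operand 1 has a mismatch in its core dimension 0, with gufunc signature (n?,k),(k,m?)->(n?,m?) (size 4 is different from 3)
```

```bash
sed -i 's/np.array(f\["rotation"\])/rot(f)/g' h.py; cat >> h.py <<'E'
def rot(f):
    w,x,y,z=f["rotation"]; return Ro.from_quat([x,y,z,w]).as_matrix()
E
python3 - <<'E'
from h import *
np.set_printoptions(precision=4,suppress=True)
d=pickle.load(open("f0.pkl","rb")); t=d["top"]
print(rot(t))
print(plane(t,[(427,251),(176,272)],.04),plane(t,[(314,231)],.018),plane(t,[(241,235)],.055),plane(t,[(270,293),(229,310)],.03))
s=__import__("plant").manip.state(); R=tool(s).as_matrix(); print(R); w=d["wrist"]; print("cam in tool",R.T@(w["eye"]-s["tool_pos"]),R.T@rot(w))
c=t["image"][190:320,140:300]; cv2.imwrite("pics/c1.png",cv2.resize(c,(738,600)))
E
```

```text
[[-0.0009 -0.9874  0.158 ]
 [-1.      0.0024  0.0092]
 [-0.0095 -0.158  -0.9874]]
[[ 0.5404 -0.3058  0.04  ]
 [ 0.4841  0.3789  0.04  ]] [[0.6005 0.0032 0.018 ]] [[0.5834 0.2011 0.055 ]] [[0.4275 0.1224 0.03  ]
 [0.3818 0.2328 0.03  ]]
[[ 0.9415  0.337  -0.0004]
 [ 0.337  -0.9415  0.0016]
 [ 0.0002 -0.0016 -1.    ]]
cam in tool [ 0.0704  0.0012 -0.1284] [[-0.0007 -0.9599 -0.2804]
 [ 1.     -0.0005 -0.0006]
 [ 0.0005 -0.2804  0.9599]]
```

View pics/c1.png

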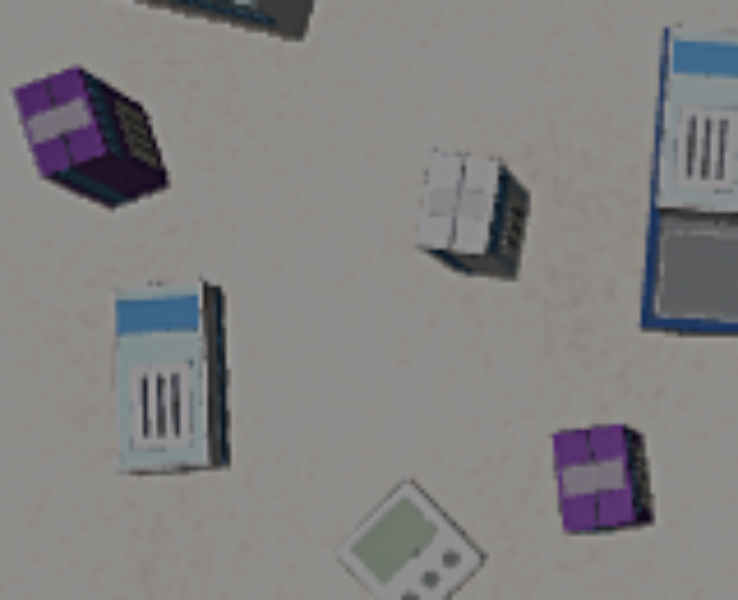

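The crop confirms it. The only white upright carton is at full-image (239,234), with its label on the right-hand side as described. The purple ones at (158,219) and (270,293) are decoys. I'll start with the flat carton on the right.

Emit:
{"method": "servo_tool", "body": {"moves": [[[50,-19,0,0,0,0,85],[51,-19,0,0,0,0,85],[51,-19,0,0,0,0,85],[51,-19,0,0,0,0,85],[51,-19,0,0,0,0,85],[51,-19,0,0,0,0,85],[51,-20,0,0,0,0,85],[50,-20,0,0,0,0,85],[0,0,0,0,0,9.9,85],[0,0,0,0,0,9.8,85],[0,0,0,0,0,0,85]]]}}

```text
time: 1.52
tool_pos: [0.541, -0.3062, 0.2448]
tool_rot: [-0.0, 1.0, 0.001, -0.0]
contact_force: [-0.5, 0.8, -0.4]
gripper_width: 0.994
grasp_force: 0.0
```

```bash
cat > snap.py <<'E'
import sys
from h import *
from plant import manip
f=manip.grab_frame("wrist"); s=manip.state(); n=sys.argv[1]
pickle.dump((f,s),open(n+".pkl","wb")); cv2.imwrite(f"pics/{n}.png",f["image"])
np.set_printoptions(precision=4,suppress=True)
print(s["time"],s["tool_pos"],s["joint_pos"],s["contact_force"]); print(tool(s).as_matrix())
E
python3 snap.py w1
```

```text
1.575 [ 0.5409 -0.3064  0.2449] [-0.6351  0.0455  1.621   0.      1.4757  0.9327] [ 1.5923  0.3724 -0.1361]
[[ 1.      0.0029 -0.0005]
 [ 0.0029 -1.      0.0004]
 [-0.0005 -0.0004 -1.    ]]
```

View pics/w1.png

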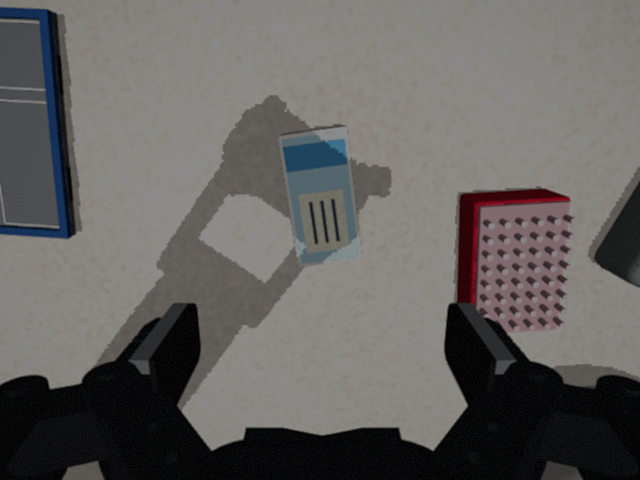

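The carton fills (280–359, 126–265) with the gripper's shadow over its upper part. The tip rack is right at (515,260), and the tray's edge shows at upper left. The blue tint of the label should mask well.

```bash
cat >> h.py <<'E'
def tint(f,roi,th=1.12):
    im=cv2.GaussianBlur(f["image"],(3,3),0).astype(float)
    m=((im[...,0]>th*im[...,2])&(im.max(2)>45)).astype(np.uint8)
    k=np.zeros_like(m); x0,y0,x1,y1=roi; k[y0:y1,x0:x1]=1; m=cv2.morphologyEx(m*k,cv2.MORPH_CLOSE,np.ones((15,15),np.uint8))
    c=max(cv2.findContours(m,0,2)[0],key=cv2.contourArea); return c.reshape(-1,2).astype(float)
def rect(f,c,z):
    P=plane(f,c,z)[:,:2]; (x,y),(a,b),an=cv2.minAreaRect((P*1000).astype(np.float32))
    if a<b: a,b,an=b,a,an+90
    return x,y,a,b,(an+90)%180-90
E
python3 - <<'E'
from h import *
np.set_printoptions(precision=4,suppress=True)
f,s=pickle.load(open("w1.pkl","rb"))
for th in(1.03,1.08,1.15): print(th,rect(f,tint(f,(260,110,380,280),th),.04))
P=plane(f,[(280,134),(347,126),(359,260),(298,265)],.04);print(P,P.mean(0))
f0=pickle.load(open("f0.pkl","rb"))["top"]
print("top",rect(f0,tint(f0,(410,225,445,275),1.08),.04), rect(f0,tint(f0,(160,245,192,295),1.08),.04), rect(f0,tint(f0,(280,194,306,236),1.08),.058))
E
```

```text
1.03 (542.8801879882812, -306.99798583984375, 105.04362487792969, 50.80073928833008, 7.911676406860352)
1.08 (542.7684326171875, -306.62841796875, 104.31312561035156, 50.2541618347168, 7.512482643127441)
1.15 (542.9351196289062, -306.9712829589844, 103.47470092773438, 49.64448547363281, 7.990128517150879)
[[ 0.5949 -0.2749  0.04  ]
 [ 0.601  -0.3267  0.04  ]
 [ 0.4915 -0.3388  0.04  ]
 [ 0.4869 -0.2874  0.04  ]] [ 0.5436 -0.307   0.04  ]
top (540.4033203125, -301.448486328125, 103.35255432128906, 60.737831115722656, 7.414742469787598) (485.4932556152344, 376.60626220703125, 105.61470794677734, 63.298439025878906, 4.836688041687012) (635.6578369140625, 59.18086624145508, 109.1608657836914, 65.84382629394531, -2.5568923950195312)
```

Emit:
{"method": "servo_tool", "body": {"moves": [[[2,1,40,0,0,-7.6,85],[0,0,40,0,0,0,85],[0,0,40,0,0,0,85],[0,0,0,0,0,0,85]]]}}

```text
time: 2.08
tool_pos: [0.5404, -0.306, 0.1209]
tool_rot: [-0.003, 0.998, 0.067, -0.003]
contact_force: [-0.4, 1.2, 0.7]
gripper_width: 0.997
grasp_force: 0.0
```

```bash
python3 snap.py w2; python3 - <<'E'
from h import *
np.set_printoptions(precision=4,suppress=True)
f,s=pickle.load(open("w2.pkl","rb")); g,_=pickle.load(open("w1.pkl","rb"))
c=tint(f,(150,30,480,400),1.08); r=cv2.boxPoints(cv2.minAreaRect(c.astype(np.float32))); q=cv2.boxPoints(cv2.minAreaRect(tint(g,(260,110,380,280),1.08).astype(np.float32)))
o=lambda b: b[np.argsort(np.arctan2(*(b-b.mean(0)).T[::-1]))]
r,q=o(r),o(q); print(r,q); print(two(f,r,g,q)); print(rect(f,c,.04))
E
```

```text
2.125 [ 0.542  -0.3071  0.124 ] [-0.635   0.1513  1.7166  0.      1.2771  0.8021] [ 0.0601 -0.2138 -0.2375]
[[ 0.9911  0.1333 -0.0027]
 [ 0.1333 -0.9911  0.002 ]
 [-0.0024 -0.0024 -1.    ]]
[[272. 145.]
 [373. 145.]
 [373. 334.]
 [272. 334.]] [[280.3    139.1   ]
 [343.86   130.02  ]
 [361.7799 255.46  ]
 [298.2199 264.54  ]]
[[ 0.5907 -0.2747  0.0349  0.0002]
 [ 0.5979 -0.3243  0.0404  0.0002]
 [ 0.4965 -0.341   0.0424  0.0005]
 [ 0.4869 -0.2865  0.0388  0.0019]]
(542.8720703125, -306.6783447265625, 103.99227905273438, 49.935546875, 7.622135162353516)
```

Two views put the top face at 39 mm, which agrees with 40. Next I descend and grasp.

Emit:
{"method": "servo_tool", "body": {"moves": [[[0,0,50,0,0,0,85],[0,0,30,0,0,0,85],[0,0,18,0,0,0,85],[0,0,0,0,0,0,40],[0,0,0,0,0,0,40],[0,0,0,0,0,0,40],[0,0,0,0,0,0,40]]]}}

```text
time: 3.0
tool_pos: [0.5445, -0.3087, 0.0299]
tool_rot: [0.001, 0.998, 0.066, 0.002]
contact_force: [0.4, -0.3, 6.3]
gripper_width: 0.632
grasp_force: 67.5
```

Emit:
{"method": "servo_tool", "body": {"moves": [[[0,0,-20,0,0,0,40],[0,0,-50,0,0,0,40],[-6,-30,-50,0,0,0,40],[-8,-38,-50,0,0,0,40],[-8,-38,-50,0,0,0,40],[-8,-38,0,0,0,0,40],[-8,-39,0,0,0,10.1,40],[0,0,0,0,0,0,40]]]}}

```text
time: 4.0
tool_pos: [0.4806, -0.1302, 0.2467]
tool_rot: [0.0, 1.0, -0.02, 0.0]
contact_force: [-0.1, -0.6, -1.8]
gripper_width: 0.628
grasp_force: 66.6
```

```bash
python3 snap.py w3
```

```text
4.05 [ 0.4811 -0.1314  0.2467] [-0.4158 -0.2582  1.8989 -0.0004  1.4997  1.1958] [ 0.6475 -0.6416 -1.9089]
[[ 0.9992 -0.0407  0.0009]
 [-0.0407 -0.9992 -0.0008]
 [ 0.0009  0.0008 -1.    ]]
```

View pics/w3.png

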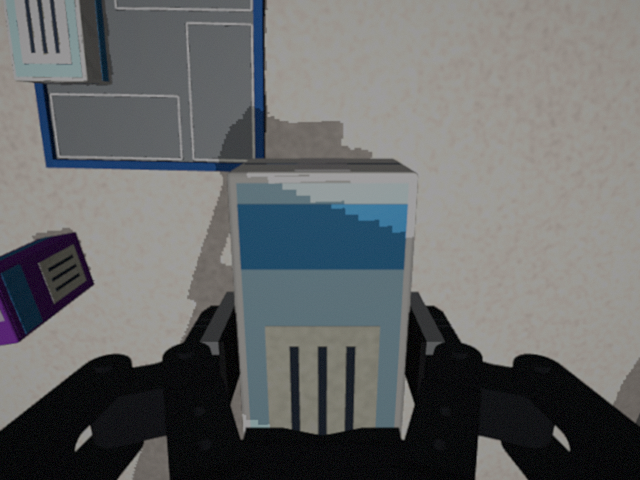

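The held carton fills the centre of the view, square in the pads. The tray is upper left: near-lip corners at about (47,166) and (264,166), right lip at x≈262, and printed outlines visible. I'll take a second tray view on the way.

Emit:
{"method": "servo_tool", "body": {"moves": [[[30,-26,-10,0,0,0,40],[30,-26,-10,0,0,0,40],[27,-27,-10,0,0,0,40],[0,0,0,0,0,0,40]]]}}

```text
time: 4.55
tool_pos: [0.5736, -0.0568, 0.2769]
tool_rot: [0.0, 1.0, -0.02, 0.001]
contact_force: [0.1, -0.7, -2.9]
gripper_width: 0.633
grasp_force: 66.6
```

```bash
python3 snap.py w4
```

```text
4.6 [ 0.5725 -0.0575  0.2761] [-0.229  -0.0814  1.6944 -0.0007  1.5288  1.384 ] [ 0.4957 -0.7474 -1.652 ]
[[ 0.9991 -0.0421 -0.0004]
 [-0.0421 -0.9991 -0.0006]
 [-0.0004  0.0006 -1.    ]]
```

View pics/w4.png

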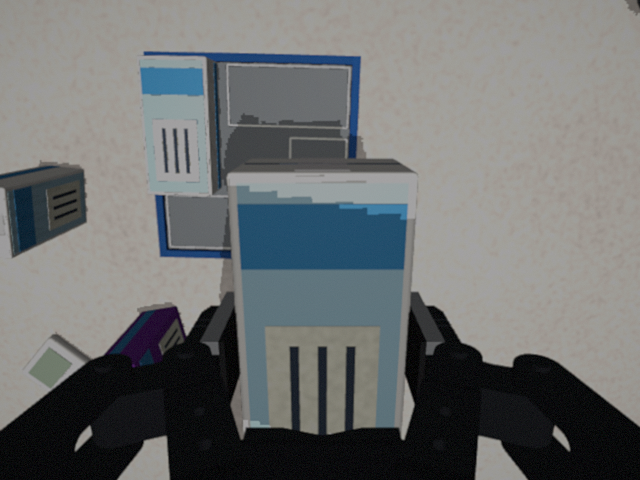

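```bash
python3 - <<'E'
from h import *
np.set_printoptions(precision=4,suppress=True)
def mask(f):
    im=cv2.GaussianBlur(f["image"],(3,3),0).astype(float); return (im[...,0]>1.9*im[...,2])&(im[...,0]>1.25*im[...,1])&(im[...,0]>40)
f,_=pickle.load(open("w4.pkl","rb")); g,_=pickle.load(open("w3.pkl","rb"))
def edge(f,rng,ax,win,side):
    m=mask(f); o=[]
    for i in range(*rng):
        v=m[win[0]:win[1],i] if ax=='col' else m[i,win[0]:win[1]]
        k=np.flatnonzero(v)
        if len(k)<3: continue
        j=win[0]+(k[0]-.5 if side<0 else k[-1]+.5)
        o.append((i,j) if ax=='col' else (j,i))
    return np.array(o,float)
E={}
E['far4']=edge(f,(225,345,4),'col',(40,75),-1)
E['right4']=edge(f,(70,150,4),'row',(335,375),1)
E['near4']=edge(f,(172,222,3),'col',(240,275),1)
E['left4']=edge(f,(205,245,3),'row',(145,175),-1)
E['near3']=edge(g,(60,220,4),'col',(145,185),1)
E['left3']=edge(g,(95,155,4),'row',(25,60),-1)
for k,u in E.items():
    fr=g if k[-1]=='3' else f
    P=plane(fr,u,.024)[:,:2]; vx,vy,x,y=cv2.fitLine(P.astype(np.float32),cv2.DIST_HUBER,0,.001,.001).ravel()
    if abs(vx)<abs(vy): a=np.degrees(np.arctan(-vx/vy)); n=np.array([1,0])
    else: a=np.degrees(np.arctan(vy/vx)); n=None
    print(k,len(u),(x,y),'yaw',a)
# near-left outer corner height from two views
def corner(k1,k2):
    L=[cv2.fitLine(E[k].astype(np.float32),cv2.DIST_HUBER,0,.01,.01).ravel() for k in(k1,k2)]
    A=np.c_[L[0][:2],-L[1][:2]]; t=np.linalg.solve(A,L[1][2:]-L[0][2:]); return L[0][2:]+t[0]*L[0][:2]
c4=corner('near4','left4');c3=corner('near3','left3');print(c4,c3,two(f,[c4],g,[c3]))
print(plane(f,[c4,corner('far4','right4')],.024),plane(g,[c3],.024))
print('home',rect(f,tint(f,(135,50,208,200),1.08),.058))
# held carton top corners in w4
print('held',plane(f,[(230,176),(416,176)],f['eye'][2]-.14))
E
```

```text
far4 30 (np.float32(0.6921529), np.float32(-0.039316893)) yaw -3.8899133
right4 20 (np.float32(0.644513), np.float32(-0.09191793)) yaw -3.6631057
near4 17 (np.float32(0.5162036), np.float32(0.06856182)) yaw -3.2713985
left4 14 (np.float32(0.54878783), np.float32(0.097831406)) yaw -4.083451
near3 40 (np.float32(0.5128049), np.float32(0.021777714)) yaw -3.8664174
left3 15 (np.float32(0.5516347), np.float32(0.09778863)) yaw -4.023109
[160.5157 255.7882] [ 46.184  166.3153] [[0.5183 0.0997 0.0248 0.    ]]
[[ 0.518   0.1001  0.024 ]
 [ 0.6885 -0.0948  0.024 ]] [[0.5182 0.1002 0.024 ]]
home (636.869384765625, 57.955875396728516, 118.03824615478516, 53.807701110839844, -5.445526123046875)
held [[ 0.625  -0.0295  0.2655]
 [ 0.6224 -0.0916  0.2655]]
```

The tray centre is (0.603, 0.003), yaw −3.85°, and two views put the lip top at 25 mm. Now I lower into place0, keeping 3 mm off both lips.

Emit:
{"method": "servo_tool", "body": {"moves": [[[-1,-7,40,0,0,1.45,40],[0,0,55,0,0,0,40],[0,0,50,0,0,0,40],[0,0,40,0,0,0,40],[0,0,25,0,0,0,40],[0,0,13,0,0,0,40],[0,0,3,0,0,0,40],[0,0,2,0,0,0,40],[0,0,2,0,0,0,40],[0,0,0,0,0,0,40]]]}}

```text
time: 5.85
tool_pos: [0.5725, -0.0511, 0.0493]
tool_rot: [0.001, 0.999, -0.035, 0.002]
contact_force: [-4.8, 0.2, 6.5]
gripper_width: 0.632
grasp_force: 67.7
```

Emit:
{"method": "servo_tool", "body": {"moves": [[[0,0,-1,0,0,0,40],[0,1,0,0,0,0,40],[0,1,0,0,0,0,40],[0,1,0,0,0,0,40],[0,0,0,0,0,0,40]]]}}

```text
time: 6.48
tool_pos: [0.5725, -0.0521, 0.0492]
tool_rot: [-0.001, 0.999, -0.034, 0.002]
contact_force: [-2.2, 5.5, 8.5]
gripper_width: 0.629
grasp_force: 68.0
```

Emit:
{"method": "servo_tool", "body": {"moves": [[[-1,0,0,0,0,0,40],[-1,0,0,0,0,0,40],[-1,0,0,0,0,0,40],[0,0,0,0,0,0,40]]]}}

```text
time: 6.98
tool_pos: [0.571, -0.052, 0.0491]
tool_rot: [-0.001, 0.999, -0.034, 0.004]
contact_force: [4.4, 5.9, 1.6]
gripper_width: 0.631
grasp_force: 67.2
```

Emit:
{"method": "servo_tool", "body": {"moves": [[[0,1.5,0,0,0,0,40],[0,1.5,0,0,0,0,40],[-1.5,0,0,0,0,0,40],[-1.5,0,0,0,0,0,40],[0,0,0,0,0,0,40]]]}}

```text
time: 7.6
tool_pos: [0.5705, -0.0523, 0.0494]
tool_rot: [-0.004, 0.999, -0.035, 0.008]
contact_force: [16.0, 14.5, -5.1]
gripper_width: 0.628
grasp_force: 66.5
```

Emit:
{"method": "servo_tool", "body": {"moves": [[[0,2,0,0,0,0,40],[-2,0,0,0,0,0,40],[0,0,0,0,0,0,40]]]}}

```text
time: 7.98
tool_pos: [0.5702, -0.0524, 0.0498]
tool_rot: [-0.006, 0.999, -0.035, 0.01]
contact_force: [21.5, 20.1, -7.2]
gripper_width: 0.63
grasp_force: 66.4
```

Both lips are taking load (x 21 N, y 20 N) with no further motion, so it's home. I relax, release and go look at the standing carton.

Emit:
{"method": "servo_tool", "body": {"moves": [[[4,-4,2,0,0,0,40],[0,0,1,0,0,0,40],[0,0,0,0,0,0,78],[0,0,0,0,0,0,78],[0,0,0,0,0,0,78],[0,0,-30,0,0,0,85],[0,0,-55,0,0,0,85],[-3,-48,-60,0,0,0,85],[-3,-48,-60,0,0,0,85],[-3,-48,0,0,0,0,85],[0,0,0,0,0,-10.5,85],[0,0,0,0,0,-10.5,85]]]}}

```text
time: 9.48
tool_pos: [0.5674, 0.0731, 0.2262]
tool_rot: [0.0, 0.988, 0.152, -0.0]
contact_force: [-0.8, 0.2, 0.1]
gripper_width: 0.995
grasp_force: 0.0
```

Emit:
{"method": "servo_tool", "body": {"moves": [[[0,0,0,0,0,-10.5,85],[0,0,0,0,0,-10.5,85],[0,0,0,0,0,-10.5,85],[0,0,0,0,0,-10.5,85],[0,0,0,0,0,-10.5,85],[0,0,0,0,0,-10.5,85],[0,0,0,0,0,-10.5,85],[0,0,0,0,0,0,85]]]}}

```text
time: 10.48
tool_pos: [0.5675, 0.0723, 0.2261]
tool_rot: [-0.0, 0.705, 0.71, -0.0]
contact_force: [-0.2, -0.3, -0.1]
gripper_width: 0.997
grasp_force: 0.0
```

```bash
python3 snap.py w5
```

```text
10.525 [0.5675 0.0724 0.2261] [-0.0032 -0.0597  1.7572 -0.      1.4447 -0.0094] [-0.0543 -0.0283 -0.6139]
[[-0.0062  1.     -0.0006]
 [ 1.      0.0062 -0.    ]
 [-0.     -0.0006 -1.    ]]
```

View pics/w5.png

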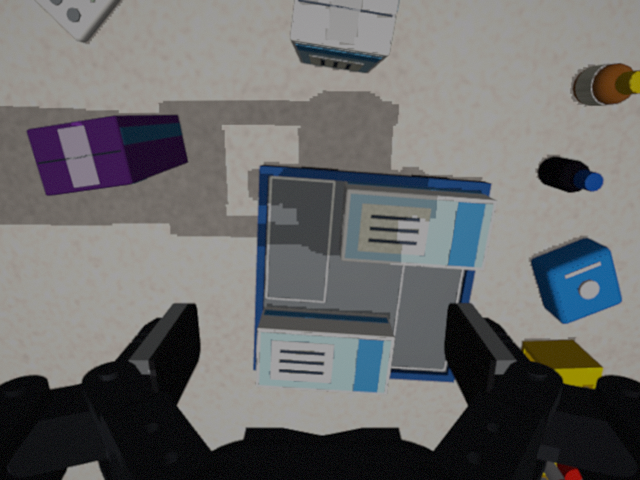

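The tray shows carton_home and the newly placed carton at (325,355). The standing carton is at the top, with its top face about (345,20) and its label edge at y≈60. I'll shift to see it whole.

Emit:
{"method": "servo_tool", "body": {"moves": [[[40,0,0,0,0,0,85],[40,0,0,0,0,0,85],[0,0,0,0,0,0,85]]]}}

```text
time: 10.9
tool_pos: [0.5666, 0.1544, 0.2264]
tool_rot: [-0.0, 0.703, 0.711, -0.0]
contact_force: [-0.7, 0.0, 0.2]
gripper_width: 0.997
grasp_force: 0.0
```

```bash
python3 snap.py w6; python3 - <<'E'
from h import *
f,_=pickle.load(open("w6.pkl","rb")); cv2.imwrite("pics/w6c.png",cv2.resize(f["image"][0:300,200:500],None,fx=2,fy=2))
E
```

```text
10.95 [0.5667 0.1532 0.2263] [ 0.1375 -0.0241  1.7224 -0.0004  1.4438  0.1281] [-0.056  -0.3548  0.1645]
[[-0.0095  1.     -0.0004]
 [ 1.      0.0095 -0.0005]
 [-0.0005 -0.0004 -1.    ]]
```

View pics/w6c.png

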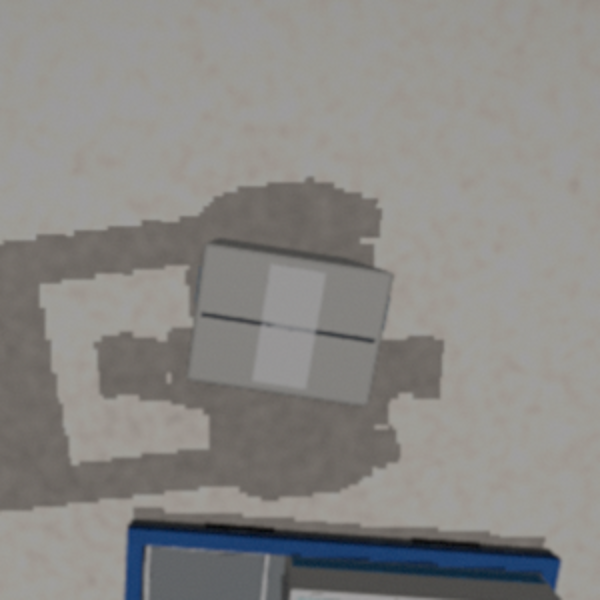

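The top face has full-image corners (305,122), (396,136), (385,203) and (295,190), lying partly in shadow.

```bash
python3 - <<'E'
from h import *
np.set_printoptions(precision=4,suppress=True)
f,s=pickle.load(open("w6.pkl","rb")); g,_=pickle.load(open("w5.pkl","rb"))
u=[(305,121.5),(396,135.5),(384.5,202.5),(295,189.5)]
P=plane(f,u,.11); print(P,P.mean(0)); 
for a,b in((0,1),(3,2),(1,2),(0,3)):
    v=P[b]-P[a]; print(np.linalg.norm(v),np.degrees(np.arctan2(v[1],v[0])))
print(two(f,[u[3],u[2]],g,[(292.5,41),(381,54)]))
t=pickle.load(open("f0.pkl","rb"))["top"]
c=np.array([(432,150),(500,158),(487,252),(420,243)])/4.6125+[140,190]; Q=plane(t,c,.11); print(Q,Q.mean(0))
E
```

```text
[[0.5559 0.2188 0.11  ]
 [0.6077 0.2116 0.11  ]
 [0.6031 0.1726 0.11  ]
 [0.55   0.1799 0.11  ]] [0.5792 0.1957 0.11  ]
0.05233331956861167 -7.88864283403894
0.05364119097645012 -7.799238745131757
0.03927395955499489 -96.77662151153602
0.039354046596845896 -98.68302195941042
[[0.55   0.1793 0.1068 0.0004]
 [0.6006 0.1727 0.111  0.0047]]
[[0.6071 0.2106 0.11  ]
 [0.6024 0.172  0.11  ]
 [0.5488 0.178  0.11  ]
 [0.554  0.2158 0.11  ]] [0.5781 0.1941 0.11  ]
```

carton_standing is centred at (0.579, 0.196) with yaw −7.8°, and two views put its top at about 109 mm. I turn, then tilt the tool to 70° from vertical, facing the label side.

Emit:
{"method": "servo_tool", "body": {"moves": [[[-20,0,0,0,0,8.3,85],[-20,0,0,0,10,0,85],[0,0,0,0,10,0,85],[0,0,0,0,10,0,85],[0,0,0,0,10,0,85],[0,0,0,0,10,0,85],[0,0,0,0,10,0,85],[0,0,0,0,10,0,85],[0,0,0,0,0,0,85]]]}}

```text
time: 12.08
tool_pos: [0.5633, 0.1112, 0.2232]
tool_rot: [-0.379, 0.62, 0.536, 0.43]
contact_force: [-0.8, -0.3, 0.8]
gripper_width: 0.994
grasp_force: 0.0
```

```bash
cat > go.py <<'E'
import sys
from h import *
from plant import manip
np.set_printoptions(precision=4,suppress=True)
s=manip.state(); R=tool(s).as_matrix(); print(s["tool_pos"],s["joint_pos"]); print(R)
for a in sys.argv[1:]:
    t=np.array(eval(a)); print(a,"tool mm",1000*R.T@(t-s["tool_pos"]))
E
python3 go.py "(.5678,.114,.1087)" "(.5780,.1885,.0813)"
```

```text
[0.5633 0.1112 0.2232] [-0.3874  0.0759  1.9399  1.1473  1.6341 -0.4952]
[[ 0.0545  0.9904  0.1274]
 [ 0.3387 -0.1383  0.9307]
 [ 0.9393 -0.0076 -0.343 ]]
(.5678,.114,.1087) tool mm [-106.3603    4.8871   42.4679]
(.5780,.1885,.0813) tool mm [-106.3092    4.8915  122.4995]
```

Emit:
{"method": "servo_tool", "body": {"moves": [[[-35,2,14,0,0,0,85],[-35,2,14,0,0,0,85],[-36,1,14,0,0,0,85],[0,0,0,0,0,0,85]]]}}

```text
time: 12.58
tool_pos: [0.5687, 0.1157, 0.111]
tool_rot: [-0.379, 0.618, 0.538, 0.43]
contact_force: [-0.2, 1.4, 0.9]
gripper_width: 0.994
grasp_force: 0.0
```

```bash
python3 snap.py w7; python3 go.py "(.5780,.1885,.0813)"
```

```text
12.625 [0.5699 0.1154 0.1131] [-0.3756  0.2806  1.9363  1.1495  1.5436 -0.6821] [ 0.6936 -0.4486 -0.0934]
[[ 0.047   0.9909  0.1259]
 [ 0.3396 -0.1344  0.9309]
 [ 0.9394 -0.001  -0.3428]]
[0.5699 0.1154 0.1131] [-0.3756  0.2806  1.9363  1.1495  1.5436 -0.6821]
[[ 0.047   0.9909  0.1259]
 [ 0.3396 -0.1344  0.9309]
 [ 0.9394 -0.001  -0.3428]]
(.5780,.1885,.0813) tool mm [-4.6649 -1.7824 80.0077]
```

View pics/w7.png

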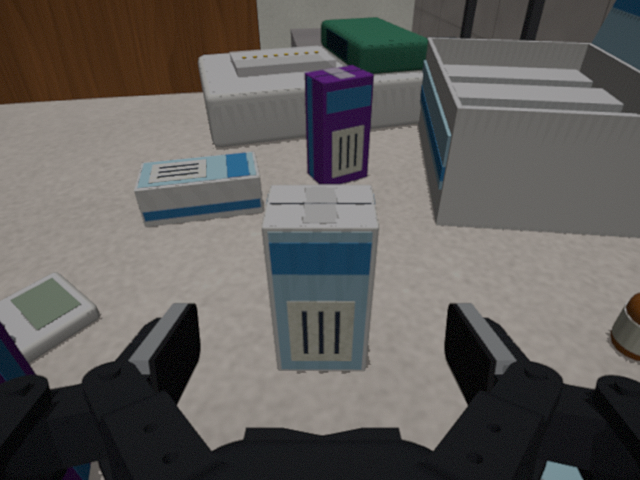

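The carton stands centred between the pads (columns 264–377, centre 320), with its label facing the gripper. I move in and grip.

Emit:
{"method": "servo_tool", "body": {"moves": [[[-1,0,35,0,0,0,85],[-1,0,30,0,0,0,85],[-1,0,15,0,0,0,85],[0,0,0,0,0,0,85],[0,0,0,0,0,0,60],[0,0,0,0,0,0,40],[0,0,0,0,0,0,40],[0,0,0,0,0,0,40]]]}}

```text
time: 13.62
tool_pos: [0.5804, 0.1882, 0.0833]
tool_rot: [-0.377, 0.617, 0.539, 0.433]
contact_force: [-2.5, -2.5, 5.0]
gripper_width: 0.632
grasp_force: 65.3
```

```bash
python3 go.py "(.5780,.1885,.0813)"
```

```text
[0.5804 0.1882 0.0833] [-0.2431  0.3358  1.9365  1.236   1.4268 -0.6971]
[[ 0.0452  0.9908  0.1276]
 [ 0.338  -0.1354  0.9314]
 [ 0.9401  0.0011 -0.341 ]]
(.5780,.1885,.0813) tool mm [-1.9073 -2.389   0.655 ]
```

Emit:
{"method": "servo_tool", "body": {"moves": [[[14,0,-5,0,0,0,40],[38,0,-14,0,0,0,40],[47,0,-17,0,0,0,40],[47,0,-17,0,0,0,40],[0,0,0,0,-10,0,40],[0,0,0,0,-10,0,40],[0,0,0,0,-10,0,40],[0,0,0,0,-10,0,40],[0,0,0,0,-10,0,40],[0,0,0,0,-10,0,40],[0,0,0,0,-10,0,40],[0,0,0,0,0,-4,40]]]}}

```text
time: 15.12
tool_pos: [0.5793, 0.1913, 0.238]
tool_rot: [0.0, 0.728, 0.685, -0.0]
contact_force: [0.7, 0.6, -1.7]
gripper_width: 0.625
grasp_force: 64.7
```

Emit:
{"method": "servo_tool", "body": {"moves": [[[0,0,0,0,-10,0,40],[0,0,0,0,-10,0,40],[0,0,0,0,0,0,40]]]}}

```text
time: 15.5
tool_pos: [0.5788, 0.191, 0.2361]
tool_rot: [0.118, 0.718, 0.674, -0.127]
contact_force: [-0.9, -0.3, -1.4]
gripper_width: 0.633
grasp_force: 64.7
```

```bash
python3 snap.py w8; python3 go.py "(.6582,-.0002,.15)" "(.6582,-.0002,.048)"
```

```text
15.55 [0.5791 0.19   0.2367] [ 0.3318  0.1235  1.5787 -0.3187  1.579   0.4152] [ 0.1415 -0.1152 -1.625 ]
[[ 0.0595  0.998  -0.0232]
 [ 0.9385 -0.0638 -0.3394]
 [-0.3402 -0.0016 -0.9403]]
[0.5791 0.19   0.2367] [ 0.3318  0.1235  1.5787 -0.3187  1.579   0.4152]
[[ 0.0595  0.998  -0.0232]
 [ 0.9385 -0.0638 -0.3394]
 [-0.3402 -0.0016 -0.9403]]
(.6582,-.0002,.15) tool mm [-144.2804   91.1826  144.2589]
(.6582,-.0002,.048) tool mm [-109.5765   91.3493  240.1735]
```

Emit:
{"method": "servo_tool", "body": {"moves": [[[-36,23,36,0,0,0,40],[-36,23,36,0,0,0,40],[-36,23,36,0,0,0,40],[-36,22,36,0,0,0,40],[0,0,0,0,0,0,40],[0,0,0,0,0,0,40]]]}}

```text
time: 16.3
tool_pos: [0.6583, -0.002, 0.1522]
tool_rot: [0.118, 0.72, 0.672, -0.126]
contact_force: [-0.6, 0.9, -0.7]
gripper_width: 0.633
grasp_force: 64.6
```

```bash
python3 snap.py w9; python3 go.py "(.6582,-.0002,.047)"
```

```text
16.35 [ 0.6586 -0.0012  0.1527] [ 0.0224  0.2403  1.5916 -0.3551  1.3542  0.1737] [-0.6031  0.0774 -1.2877]
[[ 0.0627  0.9978 -0.0211]
 [ 0.9381 -0.0661 -0.3401]
 [-0.3408  0.0016 -0.9401]]
[ 0.6586 -0.0012  0.1527] [ 0.0224  0.2403  1.5916 -0.3551  1.3542  0.1737]
[[ 0.0627  0.9978 -0.0211]
 [ 0.9381 -0.0661 -0.3401]
 [-0.3408  0.0016 -0.9401]]
(.6582,-.0002,.047) tool mm [36.9091 -0.6198 99.0218]
```

View pics/w9.png

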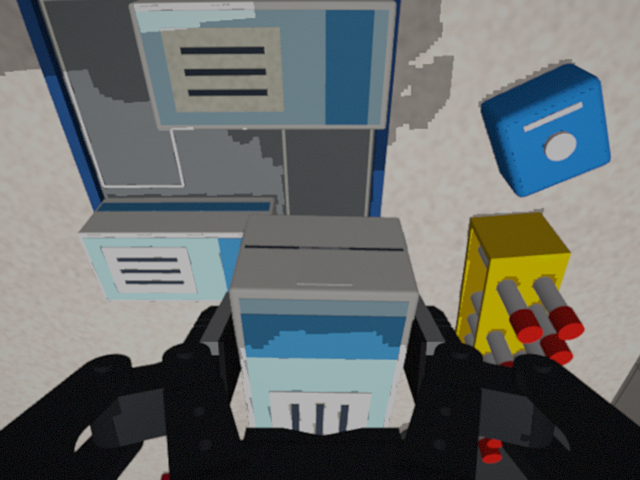

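Now carton_standing is label up, clear of carton_home (260,65) and the place0 carton, and the tube rack on the right is clear too. I lower it into place1.

Emit:
{"method": "servo_tool", "body": {"moves": [[[14,0,39,0,0,0,40],[11,0,30,0,0,0,40],[6,0,16,0,0,0,40],[3,0,8,0,0,0,40],[1,0,3,0,0,0,40],[1,0,2,0,0,0,40],[0,0,0,0,0,0,40]]]}}

```text
time: 17.23
tool_pos: [0.6591, -0.0009, 0.0481]
tool_rot: [0.119, 0.719, 0.673, -0.126]
contact_force: [-0.4, -0.3, -1.5]
gripper_width: 0.632
grasp_force: 64.7
```

```bash
python3 go.py "(.6582,-.0002,.045)"
```

```text
[ 0.6591 -0.0009  0.0481] [ 0.0233  0.3616  1.6354 -0.3741  1.2005  0.2356]
[[ 0.0619  0.9979 -0.0212]
 [ 0.9377 -0.0654 -0.3413]
 [-0.3419  0.0013 -0.9397]]
(.6582,-.0002,.045) tool mm [ 1.6719 -0.9441  2.6858]
```

Emit:
{"method": "servo_tool", "body": {"moves": [[[0.5,0,1.4,0,0,0,40],[0.5,0,1.4,0,0,0,40],[0,0,0,0,0,0,40]]]}}

```text
time: 17.6
tool_pos: [0.6593, -0.001, 0.0475]
tool_rot: [0.119, 0.719, 0.673, -0.127]
contact_force: [-4.6, 1.6, 10.2]
gripper_width: 0.632
grasp_force: 65.9
```

Emit:
{"method": "servo_tool", "body": {"moves": [[[-0.5,0,-1.4,0,0,0,40],[0,1.5,0,0,0,0,40],[0,1.5,0,0,0,0,40],[0,1.5,0,0,0,0,40],[0,0,0,0,0,0,40]]]}}

```text
time: 18.23
tool_pos: [0.6613, -0.0013, 0.0476]
tool_rot: [0.117, 0.719, 0.673, -0.129]
contact_force: [-12.7, 2.6, 13.4]
gripper_width: 0.63
grasp_force: 66.2
```

Emit:
{"method": "servo_tool", "body": {"moves": [[[-1.4,0,0.5,0,0,0,40],[-1.4,0,0.5,0,0,0,40],[-1.4,0,0.5,0,0,0,40],[0,0,0,0,0,0,40]]]}}

```text
time: 18.73
tool_pos: [0.6613, -0.0019, 0.0475]
tool_rot: [0.116, 0.719, 0.674, -0.127]
contact_force: [-12.5, 15.0, 15.3]
gripper_width: 0.628
grasp_force: 66.4
```

Emit:
{"method": "servo_tool", "body": {"moves": [[[-0.4,0,-1.2,0,0,0,40],[-1.4,1,0.5,0,0,0,40],[-1.4,1,0.5,0,0,0,40],[0,0,0,0,0,0,40]]]}}

```text
time: 19.23
tool_pos: [0.6614, -0.0024, 0.0476]
tool_rot: [0.113, 0.719, 0.674, -0.127]
contact_force: [-16.7, 22.4, 15.9]
gripper_width: 0.629
grasp_force: 66.6
```

Both lips resist (17 and 22 N). I relax, release and retreat, then go to the left flat carton.

Emit:
{"method": "servo_tool", "body": {"moves": [[[3,-3,-1,0,0,0,40],[0,0,0,0,0,0,78],[0,0,0,0,0,0,78],[0,0,0,0,0,0,78],[0,0,-20,0,0,0,80],[0,0,-50,0,0,0,85],[0,0,-60,0,0,0,85],[0,0,0,0,10,0,85],[0,0,0,0,10,0,85],[45,-32,-20,0,0,0,85],[45,-32,-20,0,0,0,85],[45,-32,-20,0,0,0,85]]]}}

```text
time: 20.72
tool_pos: [0.5772, 0.1809, 0.2316]
tool_rot: [0.001, 0.73, 0.683, 0.001]
contact_force: [0.1, 0.1, -0.9]
gripper_width: 0.998
grasp_force: 0.0
```

Emit:
{"method": "servo_tool", "body": {"moves": [[[45,-32,-10,0,0,0,85],[45,-32,0,0,0,0,85],[45,-32,0,0,0,0,85],[45,-32,0,0,0,10.5,85],[0,0,0,0,0,10.5,85],[0,0,0,0,0,10.5,85],[0,0,0,0,0,10.5,85],[0,0,0,0,0,10.5,85],[0,0,0,0,0,10.5,85],[0,0,0,0,0,10.5,85],[0,0,0,0,0,8,85],[0,0,0,0,0,0,85]]]}}

```text
time: 22.22
tool_pos: [0.4623, 0.3677, 0.2406]
tool_rot: [-0.0, 0.999, 0.043, 0.001]
contact_force: [-0.5, 0.7, -0.1]
gripper_width: 0.995
grasp_force: 0.0
```

```bash
python3 snap.py w10; python3 - <<'E'
from h import *
f,s=pickle.load(open("w10.pkl","rb"))
u=proj(f,[(.485,.377,.04),(.54,.377,.04),(.43,.377,.04)]);print(u)
x,y=u[0].astype(int); roi=(max(x-75,0),max(y-100,0),min(x+75,640),min(y+100,480))
for th in(1.05,1.1):
    c=tint(f,roi,th); print(c.min(0),c.max(0),rect(f,c,.04))
E
```

```text
22.275 [0.4623 0.3677 0.2404] [ 0.546  -0.0261  1.7007 -0.      1.4655  2.0294] [0.1805 0.3073 1.0768]
[[ 0.9962  0.0873  0.0013]
 [ 0.0873 -0.9962  0.0008]
 [ 0.0014 -0.0007 -1.    ]]
[[311.16438065 174.58037959]
 [316.96529789 101.73035765]
 [305.88006429 241.3194958 ]]
[270. 102.] [336. 235.] (487.018310546875, 382.9030456542969, 103.9952621459961, 50.086116790771484, 5.157963752746582)
[271. 103.] [336. 235.] (486.7266845703125, 382.6484069824219, 103.04948425292969, 49.79933166503906, 5.341805458068848)
```

Emit:
{"method": "servo_tool", "body": {"moves": [[[2,-7,40,0,0,0,85],[2,-6,40,0,0,0,85],[0,0,40,0,0,0,85],[0,0,0,0,0,0,85]]]}}

```text
time: 22.78
tool_pos: [0.4626, 0.3793, 0.1155]
tool_rot: [0.002, 0.999, 0.043, -0.003]
contact_force: [-0.0, -0.1, -0.1]
gripper_width: 0.996
grasp_force: 0.0
```

```bash
python3 snap.py w11; python3 - <<'E'
from h import *
np.set_printoptions(precision=4,suppress=True)
f,s=pickle.load(open("w11.pkl","rb")); g,_=pickle.load(open("w10.pkl","rb"))
u=proj(f,[(.4869,.3828,.04)])[0].astype(int); x,y=u
c=tint(f,(x-100,max(y-130,0),x+100,min(y+150,300)),1.08); print(u,c.min(0),c.max(0),rect(f,c,.04))
q=tint(g,(236,75,386,275),1.08)
k=lambda c:np.array([c[np.argmin(c@d)] for d in([1,1],[-1,1])])
print(k(c),k(q),two(f,k(c),g,k(q)))
R=tool(s).as_matrix(); print(1000*R.T@(np.array([.465,.3808,.028])-s["tool_pos"]))
E
```

```text
22.825 [0.4643 0.3804 0.1184] [0.5625 0.106  1.7764 0.     1.2619 2.0471] [0.8346 0.4685 1.3487]
[[ 0.9963  0.086  -0.0023]
 [ 0.086  -0.9963 -0.0014]
 [-0.0024  0.0012 -1.    ]]
[316 207] [263.  97.] [368. 299.] (488.0779113769531, 383.014404296875, 102.20314025878906, 49.931983947753906, 4.827150344848633)
[[263. 109.]
 [368. 106.]] [[272. 109.]
 [335. 103.]] [[0.5321 0.4045 0.091  0.0002]
 [0.5384 0.364  0.0535 0.0031]]
[ 0.9718 -0.4654 90.4183]
```

The panel measures 50 mm wide from both camera heights, so a top at z = 40 mm holds. Next I descend and grasp.

Emit:
{"method": "servo_tool", "body": {"moves": [[[1,0,45,0,0,0,85],[0,0,30,0,0,0,85],[0,0,17,0,0,0,85],[0,0,0,0,0,0,40],[0,0,0,0,0,0,40],[0,0,0,0,0,0,40],[0,0,0,0,0,0,40]]]}}

```text
time: 23.7
tool_pos: [0.4676, 0.3819, 0.0297]
tool_rot: [-0.001, 0.999, 0.042, 0.002]
contact_force: [-0.2, 0.3, 6.0]
gripper_width: 0.628
grasp_force: 67.0
```

```bash
python3 go.py
```

```text
[0.4676 0.3819 0.0297] [ 0.5616  0.2255  1.809  -0.      1.1028  2.0475]
[[ 0.9964  0.0848  0.0037]
 [ 0.0848 -0.9964  0.0022]
 [ 0.0038 -0.0019 -1.    ]]
```

Emit:
{"method": "servo_tool", "body": {"moves": [[[0,0,-20,0,0,0,40],[0,0,-50,0,0,0,40],[0,0,-50,0,0,0,40],[7,53,-30,0,0,0,40],[7,53,0,0,0,0,40],[7,53,0,0,0,0,40],[7,54,0,0,0,0,40],[7,54,0,0,0,0,40],[8,54,0,0,0,0,40],[8,54,0,0,0,-10.2,40],[0,0,0,0,0,-10.2,40],[0,0,0,0,0,-10.2,40]]]}}

```text
time: 25.2
tool_pos: [0.5482, 0.0105, 0.1777]
tool_rot: [-0.0, 0.952, 0.306, -0.0]
contact_force: [-0.8, 0.5, -1.9]
gripper_width: 0.632
grasp_force: 66.2
```

Emit:
{"method": "servo_tool", "body": {"moves": [[[0,0,0,0,0,-10.2,40],[0,0,0,0,0,-10.2,40],[0,0,0,0,0,-10.2,40],[0,0,0,0,0,-10.2,40],[0,0,0,0,0,-9.9,40],[0,0,0,0,0,0,40],[0,0,0,0,0,0,40]]]}}

```text
time: 26.08
tool_pos: [0.5484, 0.0115, 0.1775]
tool_rot: [0.0, 0.731, 0.682, 0.0]
contact_force: [-0.8, -0.4, -2.4]
gripper_width: 0.629
grasp_force: 66.2
```

```bash
python3 snap.py w12; python3 go.py "(.5489,.0131,.051)"; python3 - <<'E'
from h import *
# held carton sides / home carton: where its panel lies from here
f,s=pickle.load(open("w12.pkl","rb"))
for n,P in dict(home=(.6376,.0585,.058)).items():
    x,y=proj(f,[P])[0].astype(int); print(n,x,y)
E
```

```text
26.125 [0.5484 0.0115 0.1774] [-0.1147 -0.0781  1.858  -0.      1.3617 -0.0457] [-0.323   0.6768 -1.7274]
[[ 0.0689  0.9976  0.    ]
 [ 0.9976 -0.0689 -0.    ]
 [-0.      0.     -1.    ]]
[0.5484 0.0115 0.1774] [-0.1147 -0.0781  1.858  -0.      1.3617 -0.0457]
[[ 0.0689  0.9976  0.    ]
 [ 0.9976 -0.0689 -0.    ]
 [-0.      0.     -1.    ]]
(.5489,.0131,.051) tool mm [  1.621    0.3672 126.3775]
home 470 141
```

Emit:
{"method": "servo_tool", "body": {"moves": [[[2,0,40,0,0,0,40],[0,0,35,0,0,0,40],[0,0,25,0,0,0,40],[0,0,15,0,0,0,40],[0,0,8,0,0,0,40],[0,0,4,0,0,0,40],[0,0,1.5,0,0,0,40],[0,0,1.5,0,0,0,40],[0,0,0,0,0,0,40]]]}}

```text
time: 27.25
tool_pos: [0.5493, 0.0134, 0.0479]
tool_rot: [0.001, 0.73, 0.683, 0.001]
contact_force: [0.8, 0.4, -0.5]
gripper_width: 0.63
grasp_force: 66.4
```

Emit:
{"method": "servo_tool", "body": {"moves": [[[0,0,1,0,0,0,40],[1.5,0,0,0,0,0,40],[1.5,0,0,0,0,0,40],[1.5,0,0,0,0,0,40],[0,-1.5,0,0,0,0,40],[0,-1.5,0,0,0,0,40],[0,-1.5,0,0,0,0,40],[0,0,0,0,0,0,40]]]}}

```text
time: 28.25
tool_pos: [0.5467, 0.0178, 0.0479]
tool_rot: [0.002, 0.731, 0.683, 0.002]
contact_force: [3.5, -2.7, 4.4]
gripper_width: 0.629
grasp_force: 67.0
```

Emit:
{"method": "servo_tool", "body": {"moves": [[[1.5,-1.5,0,0,0,0,40],[1.5,-1.5,0,0,0,0,40],[0,0,0,0,0,0,40]]]}}

```text
time: 28.62
tool_pos: [0.5461, 0.0183, 0.0488]
tool_rot: [0.006, 0.731, 0.682, 0.002]
contact_force: [8.0, -13.4, 1.3]
gripper_width: 0.633
grasp_force: 66.5
```

Emit:
{"method": "servo_tool", "body": {"moves": [[[1,-2,0,0,0,0,40],[1,-2,0,0,0,0,40],[0,0,0,0,0,0,40]]]}}

```text
time: 29.0
tool_pos: [0.5458, 0.0186, 0.0498]
tool_rot: [0.011, 0.731, 0.682, 0.004]
contact_force: [18.7, -18.2, -5.0]
gripper_width: 0.631
grasp_force: 66.0
```

Emit:
{"method": "servo_tool", "body": {"moves": [[[-4,4,2,0,0,0,40],[0,0,1,0,0,0,40],[0,0,0,0,0,0,78],[0,0,0,0,0,0,78],[0,0,0,0,0,0,78],[0,0,-20,0,0,0,80],[0,0,-50,0,0,0,85],[0,0,-60,0,0,0,85],[-15,25,-50,0,0,0,85],[-15,25,-50,0,0,0,85],[-15,0,-20,0,0,0,85],[0,0,0,0,0,0,85]]]}}

```text
time: 30.5
tool_pos: [0.5883, -0.0294, 0.2936]
tool_rot: [0.0, 0.731, 0.683, 0.0]
contact_force: [0.3, 0.4, -0.1]
gripper_width: 0.993
grasp_force: 0.0
```

```bash
python3 snap.py w13; cat > chk.py <<'E'
import sys
from h import *
np.set_printoptions(precision=2,suppress=True)
f,s=pickle.load(open(sys.argv[1]+".pkl","rb"))
C=np.array([.6033,.0027]); a=np.radians(-3.85); T=np.array([[np.cos(a),-np.sin(a)],[np.sin(a),np.cos(a)]])
for n,p,L in(("p0",(-.0305,-.058),0),("p1",(.058,-.0305),1),("p2",(.0305,.058),0),("p3",(-.058,.0305),1)):
    h=np.array([.049,.0225]) if L==0 else np.array([.0225,.049])
    # polygon slightly wider than panel
    q=np.array([(-1,-1),(1,-1),(1,1),(-1,1)])*(h+.006)+p
    W=np.c_[C+q@T.T,np.full(4,.058)]; u=proj(f,W)
    im=cv2.GaussianBlur(f["image"],(3,3),0).astype(float); m=((im[...,0]>1.08*im[...,2])&(im.max(2)>45)&(im[...,1]>70)).astype(np.uint8)
    k=np.zeros_like(m); cv2.fillPoly(k,[u.astype(int)],1); m=cv2.morphologyEx(m*k,cv2.MORPH_CLOSE,np.ones((15,15),np.uint8))
    c=max(cv2.findContours(m,0,2)[0],key=cv2.contourArea).reshape(-1,2).astype(float)
    x,y,A,B,an=rect(f,c,.058); t=T.T@(np.array([x,y])/1000-C)*1000
    print(n,"px",c.min(0),c.max(0),"tray mm",t,"want",np.array(p)*1000,"size",A,B,"yaw-tray",an+3.85)
E
python3 chk.py w13
```

```text
30.55 [ 0.5874 -0.0288  0.2914] [-0.1756 -0.0563  1.6452  0.0004  1.5551 -0.1078] [ 0.1315 -0.0075 -1.3375]
[[ 0.0677  0.9977 -0.0024]
 [ 0.9977 -0.0677  0.0008]
 [ 0.0007 -0.0025 -1.    ]]
p0 px [244. 195.] [363. 248.] tray mm [-29.28 -58.23] want [-30.5 -58. ] size 107.0701904296875 49.02393341064453 yaw-tray -0.12291564941406241
p1 px [371. 126.] [436. 247.] tray mm [ 57.19 -28.35] want [ 58.  -30.5] size 107.27226257324219 51.984249114990234 yaw-tray 89.92435607910156
p2 px [307.  47.] [441. 120.] tray mm [29.01 58.88] want [30.5 58. ] size 108.35585021972656 56.55379867553711 yaw-tray -0.5535034179687499
p3 px [232.  49.] [301. 184.] tray mm [-58.18  30.92] want [-58.   30.5] size 109.85211181640625 56.18798065185547 yaw-tray 89.6586700439453
```

```bash
cat > prof.py <<'E'
import sys
from h import *
np.set_printoptions(precision=2,suppress=True,linewidth=150)
f,s=pickle.load(open(sys.argv[1]+".pkl","rb"))
C=np.array([.6033,.0027]); a=np.radians(-3.85); T=np.array([[np.cos(a),-np.sin(a)],[np.sin(a),np.cos(a)]])
im=f["image"].astype(np.float32)
for n,p,L in(("p0",(-30.5,-58),0),("p1",(58,-30.5),1),("p2",(30.5,58),0),("p3",(-58,30.5),1)):
    for ax in(0,1):
        h=60 if ax==L else 33; o=np.arange(-h,h+.01,.5); w=np.linspace(-15,15,13) if ax==L else np.linspace(-45,45,25)
        out=[]
        G=np.zeros((len(w),len(o),2)); G[...,ax]=o[None]+p[ax]; G[...,1-ax]=w[:,None]+p[1-ax]
        W=np.c_[C+(G.reshape(-1,2)/1000)@T.T,np.full(G.size//2,.058)]
        u=proj(f,W).astype(np.float32).reshape(len(w),len(o),2)
        v=cv2.remap(im,u[...,0],u[...,1],cv2.INTER_LINEAR)
        r=np.median(v[...,0]/(v[...,2]+5),0); on=r>1.12
        print(n,"xy"[ax],"panel",[float(x) for x in o[np.flatnonzero(np.diff(on.astype(int)))]+.25])
E
python3 prof.py w13
```

```text
p0 x panel [-51.75, -43.75, 7.25, 51.25, 55.25, 56.75]
p0 y panel [-9.75, -8.75, -0.75, 0.25, 8.75, 9.25, 18.25, 23.75, 31.25]
p1 x panel [-32.75, -31.25, -25.25, -19.75, -11.25, -10.25, -2.25, -0.75, 6.75, 7.75]
p1 y panel [7.75, 22.75, 25.75, 47.25]
p2 x panel [-59.25, 25.25, 46.25]
p2 y panel [-24.25, -18.75, -9.75, -8.75, -0.75, 0.25, 8.25, 9.25, 26.75, 29.25]
p3 x panel [-19.75, -18.75, -9.75, -8.75, -0.75, 0.25, 8.25, 9.25, 18.25, 23.75, 28.25, 29.25]
p3 y panel [-57.25, -55.25, -51.75, -43.75, 7.25, 23.25, 25.25, 46.25, 54.75, 57.25]
```

The label bars show p0, p2 and p3 agreeing within 0.3 mm. p1 sits about 1.4 mm short of the +x lip and 0.7 mm short of the −y lip. I'll regrip it upright and push it home.

Emit:
{"method": "servo_tool", "body": {"moves": [[[12,35,50,0,0,0,85],[13,35,50,0,0,0,85],[0,0,55,0,0,0,85],[0,0,45,0,0,0,85],[0,0,30,0,0,0,85],[0,0,17,0,0,0,85],[0,0,0,0,0,0,85],[0,0,0,0,0,0,40],[0,0,0,0,0,0,40],[0,0,0,0,0,0,40],[0,0,0,0,0,0,40]]]}}

```text
time: 31.92
tool_pos: [0.6609, -0.0087, 0.0486]
tool_rot: [0.001, 0.73, 0.683, 0.001]
contact_force: [-3.6, 1.0, 7.1]
gripper_width: 0.626
grasp_force: 67.5
```

Emit:
{"method": "servo_tool", "body": {"moves": [[[0,1.5,0,0,0,0,40],[0,1.5,0,0,0,0,40],[0,1.5,0,0,0,0,40],[-1.5,0,0,0,0,0,40],[-1.5,0,0,0,0,0,40],[-1.5,0,0,0,0,0,40],[0,0,0,0,0,0,40]]]}}

```text
time: 32.8
tool_pos: [0.6614, -0.0089, 0.0488]
tool_rot: [-0.006, 0.73, 0.684, -0.001]
contact_force: [-17.9, 13.6, 19.0]
gripper_width: 0.627
grasp_force: 69.1
```

Emit:
{"method": "servo_tool", "body": {"moves": [[[-1.5,1.5,0,0,0,0,40],[-1.5,1.5,0,0,0,0,40],[-1.5,1.5,0,0,0,0,40],[0,0,0,0,0,0,40]]]}}

```text
time: 33.3
tool_pos: [0.6617, -0.0092, 0.0489]
tool_rot: [-0.012, 0.73, 0.683, -0.002]
contact_force: [-32.3, 26.7, 32.2]
gripper_width: 0.631
grasp_force: 70.6
```

Emit:
{"method": "servo_tool", "body": {"moves": [[[4,-4,0,0,0,0,40],[3,-3,0,0,0,0,40],[0,0,0,0,0,0,40],[0,0,0,0,0,0,78],[0,0,0,0,0,0,78],[0,0,0,0,0,0,78],[0,0,-25,0,0,0,82],[0,0,-55,0,0,0,85],[-15,-10,-60,0,0,0,85],[-30,-15,-60,0,0,0,85],[-30,-10,-30,0,0,0,85],[0,0,0,0,0,0,85]]]}}

```text
time: 34.8
tool_pos: [0.6246, -0.0826, 0.275]
tool_rot: [0.003, 0.731, 0.682, 0.002]
contact_force: [-0.1, -0.4, 0.2]
gripper_width: 0.995
grasp_force: 0.0
```

```bash
python3 snap.py w14; python3 prof.py w14
```

```text
34.85 [ 0.6239 -0.0813  0.272 ] [-0.2479  0.0463  1.5751  0.0004  1.5172 -0.1791] [ 0.03   -1.0846 -0.5755]
[[ 0.0688  0.9976  0.003 ]
 [ 0.9976 -0.0688 -0.0004]
 [-0.0002  0.003  -1.    ]]
p0 x panel [-51.75, -43.75, 7.75, 9.25, 23.75, 51.25]
p0 y panel [-24.25, -18.75, -9.75, -8.25, -0.75, 0.75, 8.25, 9.75, 28.25, 29.75]
p1 x panel [-24.25, -18.75, -9.75, -8.75, -0.75, 0.25, 8.75, 9.25, 18.25, 23.75, 27.25, 28.25]
p1 y panel [-51.75, -43.75, 7.25, 46.25, 56.25, 58.75]
p2 x panel [-57.75, -55.75, 25.25, 46.25, 54.25, 55.75]
p2 y panel [-32.25, -29.75, -9.75, -8.75, -0.75, 0.75, 8.25, 8.75]
p3 x panel [-23.75, -19.25, -9.75, -8.75, 30.75, 32.75]
p3 y panel [-58.75, -47.25, -43.75, 25.25, 37.25]
```

All four cartons now read within 0.3 mm of their home positions, and the gripper is clear of everything. Handing in.

```bash
python3 -c "
from plant import manip
print(manip.job_done())"
```

```text
the job is handed in; nothing more can be done
None
```

The job is handed in after about 35 s of robot time: the last wrist-camera check put all four cartons label up and within about 0.3 mm of home in their corners, the standing one laid over while gripped.

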